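# Turn the tube rotator until its sample stands cap-up

## Task

The tube rotator is switched off with its one yellow-capped sample tube hanging downwards. Push one arm of its wheel after another with your fingertips until the sample tube stands straight up, cap on top, ready to be opened. Push gently and steadily without spinning the wheel, do not touch the tube itself, leave the things around the rotator where they are, and finish clear of everything.

Things in the scene. Friction and masses are not known exactly. Their poses are not given: they have to be found in the camera images.
- rotator: motor housing of the rotator, heavy, fixed. Origin on the bench straight below the wheel's centre; z up, x along the level axle, from the housing out through the wheel. White box 155 mm wide, 204 mm high, from x = -55 to -200 mm, on a base plate 175 mm wide, 24 mm high, from x = -30 to -205 mm. A collar (radius 24 mm, to x = -33 mm) and shaft carry the wheel.
- carousel: the wheel: six straight arms 60 degrees apart on a hub, no rim; one arm holds the tube, five are bare. Origin at its centre, 170 mm above the bench, in the arms' mid-plane; x is the axle, away from the housing; z points along the tube's arm. Turns freely either way; 0.10 N m of friction (1 N at 100 mm) keeps it where it is left, without coasting.
- tube: the sample tube, 13 mm in diameter, 105 mm long with its yellow cap (17 mm in diameter, 19 mm long), held by friction along its arm in the two clips. Origin at the centre of its round bottom, 45 mm from the axle and 13 mm in front of the arms' mid-plane; z points along the tube to the cap, away from the axle.
- cap (a point): middle of the top of the yellow cap, 150 mm from the axle; 320 mm above the bench when the tube stands straight up
- rack: white tube rack with yellow-capped tubes, 110 x 170 mm, 98 mm high, loose on the bench; origin at the centre of its underside. Leave it alone.
- gel: clear pump bottle with white pump, 60 mm in diameter, 152 mm high, loose; origin at the centre of its underside. Leave it alone.
- tips: black box of blue pipette tips, 85 x 125 mm, 67 mm high, loose; origin at the centre of its underside. Leave it alone.
- hub (a point): front of the black clamping nut (radius 17 mm), on the axle 23 mm in front of the arms' mid-plane. Behind it the aluminium hub disc, radius 36 mm, 14 mm thick.
- bare_end (a point): middle of the end of the bare arm opposite the tube, 125 mm from the axle. Every arm is an aluminium bar 14 mm wide, 8 mm thick along the axle, from the hub to 125 mm out, with two blue C-clips 19 mm wide and 12 mm long on its outer face (4 to 22 mm in front of the mid-plane), centred 62 and 112 mm from the axle.

How it is judged (in metres and radians):
At the end, for the whole second after the job is handed in: The sample tube stands cap-up within 5 degrees (0.09 rad) of vertical, still fully in its clips (within 5 mm), the wheel is at rest, and the rack, pump bottle and tip box are within 15 mm of where they stood (angle between tube's own z axis and vertical below 0.09 rad and height (world z) of cap above 0.31 m and z of cap in the frame of carousel below 0.155 m and angular speed of carousel below 0.05 rad/s and distance of each of rack, gel, tips from where it was at the start of the episode below 0.015 m); the robot touches nothing.
It fails at once if the sample tube is touched (over 0.5 N) (contact force between anything else and tube above 0.5 N).
It fails at once if the wheel is pushed or squeezed with more than 20 N (contact force between anything else and carousel above 20 N).
It fails at once if the wheel is pushed with the arm or the gripper's body instead of the fingers (contact force between the arm and carousel above 3 N).
It fails at once if the wheel is spun faster than 4 rad/s (angular speed of carousel above 4 rad/s).
It fails at once if a thing beside the rotator is moved over 15 mm or lifted (distance of any of rack, gel, tips from where it was at the start of the episode above 0.015 m).
It also fails if it takes over 64 s, if anything falls off the work surface, if the arm or the gripper's body presses on something with over 40 N, if the wrist force passes 120 N, or if a joint passes its speed limit or range.

## Robot

A 7-joint arm with a two-finger parallel gripper is mounted at the origin on the work surface. World frame = base frame: x ahead of the robot, y to its left, z up, the work surface at z = 0. Lengths are in m, angles in degrees, forces in N, time in s.
With the tool pointing down it reaches from about 0.425 to 0.875 m from the base axis. Payload 4.7 kg.
Tool frame: the origin (TCP) lies between the finger pads; the fingertips stand 25 mm ahead of it and the grasp point (between the pads) lies 6 mm ahead of it (env.tip_reach is the distance from the TCP to the fingertips, in m); z points along the fingers, y is the direction in which the jaws open and shut (so a half turn about z gives the same grasp; the last joint's range is limited). The gripper opens to 87 mm and grips with 3 to 60 N. Pads are 19 mm wide; open, the fingers measure 117 mm over their backs; the gripper's body (75 mm by 190 mm) begins 51 mm behind the grasp point.
Start: joints at [65.609, 18.392, -4.016, 83.108, 1.295, 78.541, -3.26], TCP at [0.277, -0.588, 0.248] pointing down, gripper open.
Joint ranges: [-163.93, 163.93], [-17.29, 119.83], [-79.2, 71.16], [3.27, 140.29], [-89.18, 269.18], [5.43, 117.66], [-154.24, 154.24]. Speed limits (degrees/s): [147.25, 147.25, 180, 180, 180, 180, 180].

## Interface

Orientations are given as [roll, pitch, yaw] about the fixed x, y, z axes, in that order (R = Rz(yaw) Ry(pitch) Rx(roll)).
In Python, from cell import env, viewer, job gives the robot as it stands.
- The arm moves only by the tool move_arm, never from a script. Its argument "steps" is a list of rows, each a list of 7 numbers: the finger opening in cm, from 0 to 8.7, then the shift along the tool's x, y, z in cm, then the turn, a rotation vector about the tool's x, y, z in rad. In form: [[fingers, tx, ty, tz, wx, wy, wz], ...]. A call has 1 to 5 rows; each row shifts and turns the commanded pose from where the row before left it, along the tool's axes as they then stand; what a row does not reach is not made up. A row lasts 1/12 s, in which the tool goes at most 41.7 mm and 7.16 degrees, less where a joint would pass 70% of its speed; a pose out of reach is approached as far as the arm can. A call is refused whole if a number of a shift passes 4.17 or a number of a turn 0.125, either way. A call with a gripper value outside its range is refused whole. The fingers move at their own pace and stop on an object; "force" is the grip in N (left out, the last holds). Time passes only in rows, so rows that do not move let the fingers close. It gives the time, the measured TCP pose, the force and the opening at its end, in the units of the state.
- env.get_obs(): the state, without advancing time (a new reading comes with each control period).
- viewer.read_camera(name): name is "scene" or "side" or "wrist"; returns a dict with "img" (384x512x3 uint8, red, green, blue), "vfov" (degrees; the focal length in pixels is half the picture's height over the tangent of half this angle, whatever the lens; pixels are square), "cx", "cy" (the principal point, pixels), "k1" (the pictures are not rectified: a ray, as slopes to the right and down, at radius r is drawn at 1 + k1 r^2 times it, then the intrinsics apply), "extrinsics" (4x4, takes a point from world to camera coordinates); the wrist camera has in their place "mount" (4x4, takes a point from camera to tool coordinates, whose origin is the TCP and whose axes are the flange's). Camera axes: x right, y down, z forward; pixel columns grow to the right and rows downward; lengths in m; the calibration is good to about 2 mm. A picture is of the moment at which its call begins: read the wrist's pose just before it. There is no depth.
- job.sign_off(): hands the job in, once; it reports no verdict.
The state is a dict: "time_s": time; "qpos": joint angles; "joint_velocities": joint speeds; "effort": joint torques, N m; "tool_pos": TCP position; "tool_rot": TCP orientation; "force": force on the tool from outside, world axes, zero at the start; "wrist_torque": the same for the moment, N m; "grip_width": finger opening in m.
Only numpy, scipy, OpenCV 4.12 (cv2) and the standard library are available. Lean on these libraries where they do the work, as an engineer would, in place of code of your own. Each camera call takes 0.05 s, during which the arm holds its last target.

## Working session

There is one attempt and no reset: what is moved stays moved. The work goes in short steps, Python scripts to look and compute and a tool call to move; the robot and the scene stay as the last step left them, time stands still between calls to the robot, and variables do not carry over. Pictures are saved under pics/ and viewed, and the job is handed in when it is done.

Besides the shell and the picture viewer there is one more tool, called by a JSON object that holds its "api" and its "payload", one argument or row to a line. move_arm: Moves the arm, as the interface text tells. Its arguments: {"type":"object","properties":{"steps":{"type":"array"},"force":{"type":"number"}},"required":["steps"]}

```bash
ls; mkdir -p pics; python3 - <<'E'
from cell import env, viewer, job
import cv2
o=env.get_obs(); print(o)
for n in ["scene","side","wrist"]:
    d=viewer.read_camera(n); cv2.imwrite(f"pics/{n}0.png",d["img"][:,:,::-1])
    print(n,{k:v for k,v in d.items() if k!="img"})
E
```

```text
pics
{'time_s': 0.0, 'qpos': array([65.60919153, 18.43716732, -4.01475225, 83.17252402,  1.29706924,
       78.54072673, -3.25870431]), 'joint_velocities': array([ 0.01395126, -0.02523897, -0.01108556,  0.04757202,  0.03708029,
        0.01182664, -0.00277234]), 'effort': array([-1.85166323e-04, -4.91286385e+01, -4.03821990e-01, -3.12527955e+01,
       -6.38072868e-02,  4.36350110e-02,  1.73114868e-04]), 'tool_pos': array([ 0.27647354, -0.5877326 ,  0.24650366]), 'tool_rot': array([-1.79894933e+02,  7.93015333e-03,  2.52014818e+01]), 'force': array([-0.77950536,  0.72673112, -0.21125366]), 'wrist_torque': array([0.00183258, 0.00959226, 0.00414182]), 'grip_width': 0.08704626287883277}
scene {'vfov': 55.6302988977999, 'cx': 253.83858600648236, 'cy': 185.95582903037564, 'k1': -0.05774570843071695, 'extrinsics': array([[-0.81352683,  0.58136354,  0.01380316,  0.50033318],
       [ 0.47928261,  0.68374518, -0.55025513, -0.20359587],
       [-0.32933612, -0.4410317 , -0.83488248,  1.37952893],
       [ 0.        ,  0.        ,  0.        ,  1.        ]])}
side {'vfov': 52.50627641976734, 'cx': 262.957458748393, 'cy': 195.241184310205, 'k1': -0.09303027304133939, 'extrinsics': array([[-0.970336  , -0.24160418,  0.00868678,  0.61010137],
       [-0.1628837 ,  0.6267804 , -0.76198112,  0.25089257],
       [ 0.17865312, -0.74079265, -0.64754097,  1.11974454],
       [ 0.        ,  0.        ,  0.        ,  1.        ]])}
wrist {'vfov': 62.030170906652934, 'cx': 253.8800231718431, 'cy': 187.65418324230018, 'k1': -0.06060932408244231, 'mount': array([[-1.03489037e-03, -9.63319192e-01, -2.68356224e-01,
         7.34167299e-02],
       [ 9.99999325e-01, -8.55351096e-04, -7.85946161e-04,
         2.49058381e-04],
       [ 5.27578230e-04, -2.68356856e-01,  9.63319427e-01,
        -1.36732768e-01],
       [ 0.00000000e+00,  0.00000000e+00,  0.00000000e+00,
         1.00000000e+00]])}
```

View pics/scene0.png

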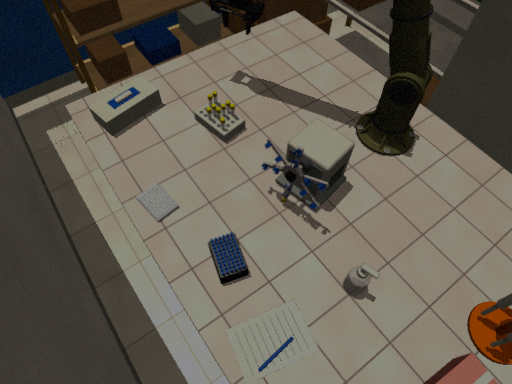

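View pics/side0.png

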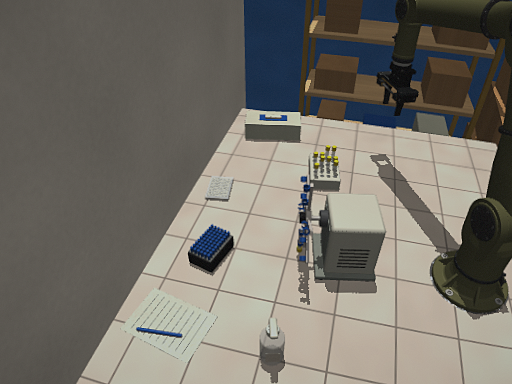

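View pics/wrist0.png

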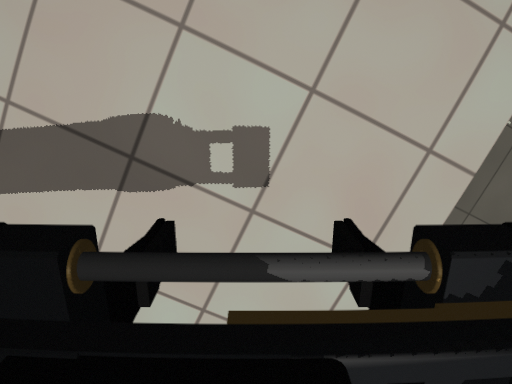

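The scene view shows the wheel near (290,175) and the housing behind it at (320,150). The rack is at (220,120), tips at (228,257) and gel at (358,280). The side view shows the wheel near (304,220). I'll zoom in next.

```bash
cat > h.py <<'E'
import numpy as np, cv2
from scipy.spatial.transform import Rotation as Rn
def K(d):
    f=d["img"].shape[0]/2/np.tan(np.radians(d["vfov"])/2); return f
def proj(d,P,E=None):
    E=d["extrinsics"] if E is None else E
    P=np.atleast_2d(P); c=P@E[:3,:3].T+E[:3,3]
    s=c[:,:2]/c[:,2:]; r2=(s**2).sum(1,keepdims=True)
    return s*(1+d["k1"]*r2)*K(d)+[d["cx"],d["cy"]]
def crop(d,x0,y0,x1,y1,s,name,pts=()):
    im=cv2.resize(d["img"][y0:y1,x0:x1,::-1],None,fx=s,fy=s,interpolation=cv2.INTER_CUBIC)
    im=np.clip(im.astype(float)*1.5,0,255).astype(np.uint8)
    for p in pts:
        cv2.circle(im,(int((p[0]-x0+.5)*s),int((p[1]-y0+.5)*s)),3,(0,0,255),1)
    cv2.imwrite(name,im)
E
python3 - <<'E'
from cell import viewer
from h import *
d=viewer.read_camera("scene");crop(d,245,115,365,225,5,"pics/sc1.png")
d=viewer.read_camera("side");crop(d,270,150,390,300,4,"pics/si1.png")
E
```

```text
(no output)
```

View pics/sc1.png

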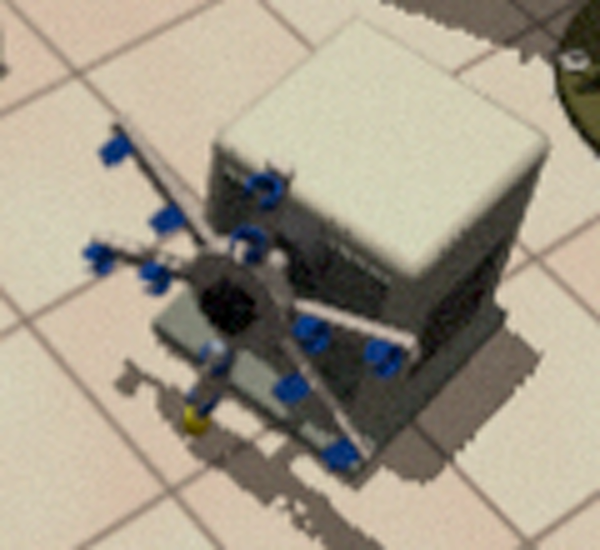

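View pics/si1.png

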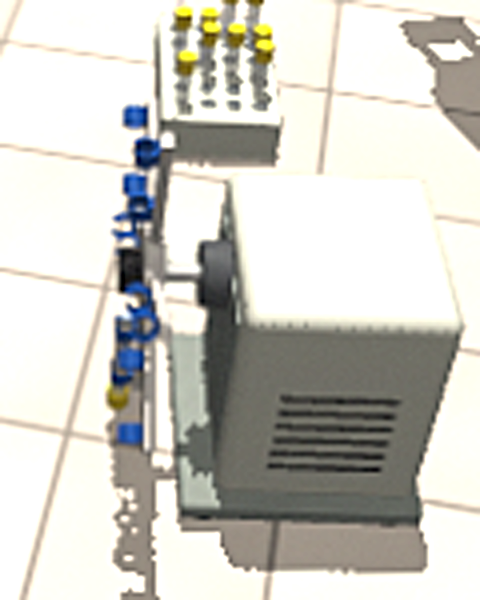

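```bash
cat > fit.py <<'E'
from cell import viewer,env
from h import *
from scipy.optimize import least_squares
S=np.array
def toW(p,P):
    x,y,yaw=p[:3]; c,s=np.cos(yaw),np.sin(yaw); P=np.atleast_2d(P)
    return np.c_[x+c*P[:,0]-s*P[:,1], y+s*P[:,0]+c*P[:,1], P[:,2]]
def arm(phi,k,r,xo):
    a=phi+np.radians(60*k); return S([xo,-np.sin(a)*r,.17+np.cos(a)*r])
if __name__=="__main__":
    ds=viewer.read_camera("scene"); dd=viewer.read_camera("side")
    hs=[((218,132),(-.055,-.0775,.204)),((548,145),(-.2,.0775,.204)),((413,278),(-.055,.0775,.204)),((358,18),(-.2,-.0775,.204)),((153,322),(-.03,-.0875,.024)),((228,303),(.023,0,.17))]
    am=[((117,150),-2,.112),((167,218),-2,.062),((100,257),-1,.112),((155,277),-1,.062),((265,188),-3,.112),((247,243),-3,.062),((312,333),2,.062),((385,357),2,.112),((291,388),1,.062),((341,455),1,.112)]
    sd=[((232,180),(-.055,-.0775,.204)),((243,325),(-.055,.0775,.204)),((462,327),(-.2,.0775,.204)),((425,182),(-.2,-.0775,.204)),((183,513),(-.03,.0875,.024)),((122,268),(.023,0,.17))]
    f=lambda L,s,o:S([S(l[0])/s+o for l in L])-.5+0.5/s*0
    us=f(hs,5,S([245,115]));ua=f(am,5,S([245,115]));ud=f(sd,4,S([270,150]))
    def model(p):
        A=toW(p,S([h[1] for h in hs])); B=toW(p,S([arm(p[3],k,r,.013) for _,k,r in am])); C=toW(p,S([h[1] for h in sd]))
        return proj(ds,A),proj(ds,B),proj(dd,C)
    def res(p):
        a,b,c=model(p); return np.r_[(a-us).ravel(),(b-ua).ravel(),(c-ud).ravel()]
    r=least_squares(res,[.5,0,0,np.pi],loss="soft_l1")
    print(r.x[:2],np.degrees(r.x[2:]),np.round(res(r.x).reshape(-1,2),1).tolist())
    np.save("p.npy",r.x); p=r.x
    w=lambda k,rr,xo=.013:toW(p,arm(p[3],k,rr,xo))[0]
    pts=[w(k,.125,0) for k in range(6)]+[w(k,rr) for k in range(6) for rr in (.062,.112)]+[w(0,.15)]
    crop(ds,245,115,365,225,5,"pics/sc2.png",proj(ds,pts)); crop(dd,270,150,390,300,4,"pics/si2.png",proj(dd,pts))
E
python3 fit.py
```

```text
[0.49678686 0.03064229] [ 10.59700818 176.44991463] [[-1.0, -0.2], [3.6, -1.2], [1.4, 0.2], [1.1, -2.4], [0.1, -0.9], [-1.5, 2.4], [0.3, -0.2], [0.5, 0.3], [0.4, 0.3], [0.5, 0.3], [-0.5, 0.6], [0.2, 0.3], [0.0, 0.1], [-0.6, 0.3], [0.4, 0.2], [0.0, 0.2], [-0.9, -4.1], [0.2, -1.8], [1.9, 0.2], [1.4, -2.3], [-1.2, -2.2], [-1.2, -0.1]]
```

```bash
python3 -c "
import cv2,numpy as np
a=cv2.imread('pics/sc2.png');b=cv2.imread('pics/si2.png');print(a.shape,b.shape)"
```

```text
(550, 600, 3) (600, 480, 3)
```

View pics/sc2.png

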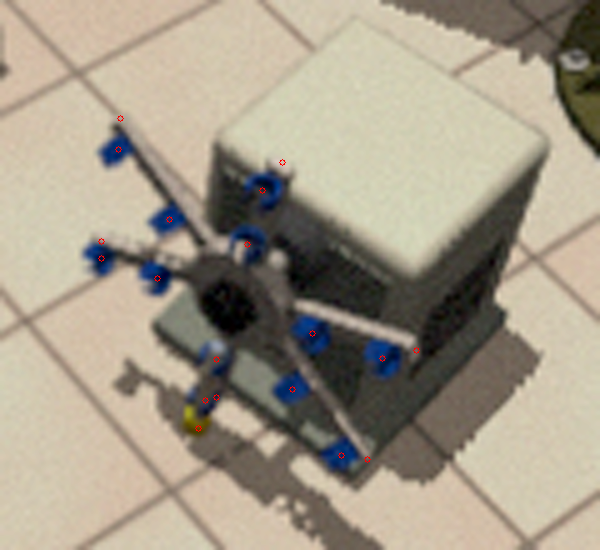

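View pics/si2.png

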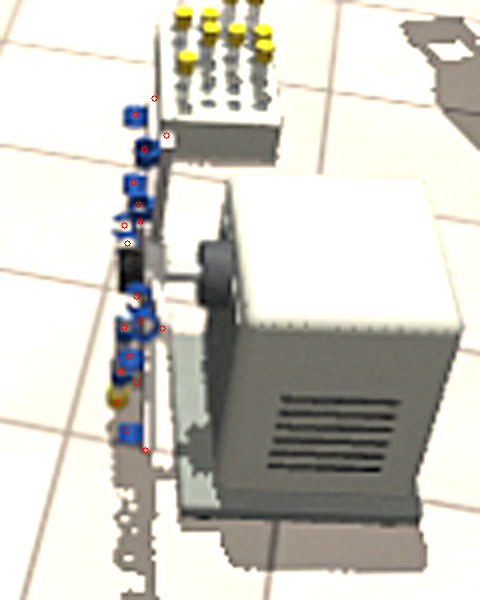

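The fit holds in both views. The rotator is at (0.497, 0.031) with yaw 10.6°, and the tube's arm is at 176.4°.

Plan: point the tool down, close the fingers and set the jaw axis along the axle. Then sweep the top arm toward +y by about 60°, three times.

```bash
cat > plan.py <<'E'
import sys
from cell import env
from h import *
# target in rotator frame: x y ztip ; step cm
def plan(targets,vmax=4.0,show=True):
    p=np.load("p.npy"); o=env.get_obs()
    pos=np.array(o["tool_pos"]); R=Rn.from_euler("xyz",o["tool_rot"],degrees=True)
    yaw=p[2]; c,s=np.cos(yaw),np.sin(yaw)
    rows=[]
    for (x,y,zt) in targets:
        T=np.array([p[0]+c*x-s*y,p[1]+s*x+c*y,zt+.025]); RT=Rn.from_euler("xyz",[180,0,np.degrees(yaw)+90],degrees=True)
        rv=(R.inv()*RT).as_rotvec()
        n=int(np.ceil(max(np.linalg.norm(T-pos)*100/vmax,np.linalg.norm(rv)/.12,1)))
        st=(T-pos)/n
        for i in range(n):
            t=np.round(R.inv().apply(st)*100,2); w=np.round(rv/n,3)
            rows.append([0]+t.tolist()+w.tolist()); pos=pos+R.apply(t/100); R=R*Rn.from_rotvec(w)
    for i in range(0,len(rows),5): print(rows[i:i+5])
def where():
    p=np.load("p.npy"); o=env.get_obs(); d=np.array(o["tool_pos"])-[p[0],p[1],.025]; c,s=np.cos(p[2]),np.sin(p[2])
    print("t",o["time_s"],"rot-frame tip",np.round([c*d[0]+s*d[1],-s*d[0]+c*d[1],d[2]],4),"rpy",np.round(o["tool_rot"],1),"F",np.round(o["force"],1),"w",o["grip_width"])
if __name__=="__main__":
    where(); a=eval(sys.argv[1]); plan(a,float(sys.argv[2]) if len(sys.argv)>2 else 4.0)
E
python3 plan.py "[(-.06,-.5,.35),(-.008,-.03,.35)]"
```

```text
t 0.35 rot-frame tip [-0.3301 -0.5677  0.2223] rpy [-180.     0.    25.2] F [-0.  -0.3 -0.3] w 0.08682688390056015
[[0, 2.53, 0.02, -1.16, -0.0, -0.0, -0.12], [0, 2.51, 0.33, -1.16, -0.0, -0.0, -0.12], [0, 2.45, 0.62, -1.16, -0.0, -0.0, -0.12], [0, 2.36, 0.91, -1.16, -0.0, -0.0, -0.12], [0, 2.23, 1.19, -1.16, -0.0, -0.0, -0.12]]
[[0, 2.08, 1.45, -1.16, -0.0, -0.0, -0.12], [0, 1.89, 1.69, -1.16, -0.0, -0.0, -0.12], [0, 1.67, 1.9, -1.16, -0.0, -0.0, -0.12], [0, 1.43, 2.09, -1.16, -0.0, -0.0, -0.12], [0, 1.17, 2.24, -1.16, -0.0, -0.0, -0.12]]
[[0, 0.9, 2.37, -1.16, -0.0, -0.0, -0.12], [0, 3.91, 0.45, 0.0, -0.0, -0.0, 0.0], [0, 3.91, 0.45, 0.0, -0.0, -0.0, 0.0], [0, 3.91, 0.45, 0.0, -0.0, -0.0, 0.0], [0, 3.91, 0.45, 0.0, -0.0, -0.0, 0.0]]
[[0, 3.91, 0.45, 0.0, -0.0, -0.0, 0.0], [0, 3.91, 0.45, 0.0, -0.0, -0.0, 0.0], [0, 3.91, 0.45, 0.0, -0.0, -0.0, 0.0], [0, 3.91, 0.45, 0.0, -0.0, -0.0, 0.0], [0, 3.91, 0.45, 0.0, -0.0, -0.0, 0.0]]
[[0, 3.91, 0.45, 0.0, -0.0, -0.0, 0.0], [0, 3.91, 0.45, 0.0, -0.0, -0.0, 0.0], [0, 3.91, 0.45, 0.0, -0.0, -0.0, 0.0]]
```

{"api": "move_arm", "payload": {
  "steps": [
    [0,2.5,0,-1.2,0,0,-0.12],
    [0,2.5,0.3,-1.2,0,0,-0.12],
    [0,2.45,0.6,-1.2,0,0,-0.12],
    [0,2.35,0.9,-1.2,0,0,-0.12],
    [0,2.2,1.2,-1.2,0,0,-0.12]
  ]
}}

```text
time_s: 0.77
tool_pos: [0.3916, -0.5346, 0.3083]
tool_rot: [180.0, 0.0, 59.9]
force: [0.7, 0.2, -0.6]
grip_width: 0.0616
```

{"api": "move_arm", "payload": {
  "steps": [
    [0,2.1,1.45,-1.2,0,0,-0.12],
    [0,1.9,1.7,-1.2,0,0,-0.12],
    [0,1.7,1.9,-1.2,0,0,-0.12],
    [0,1.4,2.1,-1.2,0,0,-0.12],
    [0,1.2,2.2,-1.2,0,0,-0.12]
  ]
}}

```text
time_s: 1.18
tool_pos: [0.5066, -0.4814, 0.3682]
tool_rot: [180.0, 0.0, 94.3]
force: [-0.5, -0.2, -0.7]
grip_width: 0.0284
```

```bash
python3 plan.py "[(-.04,-.25,.35),(-.008,-.03,.35)]" 3.5
```

```text
t 1.1833 rot-frame tip [-0.0845 -0.5051  0.3432] rpy [180.    0.   94.3] F [-0.5 -0.2 -0.7] w 0.028384652439223
[[0, 3.23, 0.2, -0.09, 0.0, 0.0, -0.014], [0, 3.23, 0.25, -0.09, 0.0, 0.0, -0.014], [0, 3.22, 0.29, -0.09, 0.0, 0.0, -0.014], [0, 3.22, 0.34, -0.09, 0.0, 0.0, -0.014], [0, 3.21, 0.38, -0.09, 0.0, 0.0, -0.014]]
[[0, 3.21, 0.43, -0.09, 0.0, 0.0, -0.014], [0, 3.2, 0.47, -0.09, 0.0, 0.0, -0.014], [0, 3.2, 0.52, -0.09, 0.0, 0.0, -0.014], [0, 3.14, 0.46, 0.0, 0.0, 0.0, 0.0], [0, 3.14, 0.46, 0.0, 0.0, 0.0, 0.0]]
[[0, 3.14, 0.46, 0.0, 0.0, 0.0, 0.0], [0, 3.14, 0.46, 0.0, 0.0, 0.0, 0.0], [0, 3.14, 0.46, 0.0, 0.0, 0.0, 0.0], [0, 3.14, 0.46, 0.0, 0.0, 0.0, 0.0], [0, 3.14, 0.46, 0.0, 0.0, 0.0, 0.0]]
```

{"api": "move_arm", "payload": {
  "steps": [
    [0,3.2,0.2,-0.1,0,0,-0.014],
    [0,3.2,0.25,-0.1,0,0,-0.014],
    [0,3.2,0.3,-0.1,0,0,-0.014],
    [0,3.2,0.35,-0.1,0,0,-0.014],
    [0,3.2,0.4,-0.1,0,0,-0.014]
  ]
}}

```text
time_s: 1.6
tool_pos: [0.505, -0.3197, 0.3725]
tool_rot: [-180.0, 0.0, 98.0]
force: [0.3, -0.2, 0.1]
grip_width: 0.0016
```

{"api": "move_arm", "payload": {
  "steps": [
    [0,3.2,0.45,-0.1,0,0,-0.014],
    [0,3.2,0.45,-0.1,0,0,-0.014],
    [0,3.2,0.5,-0.1,0,0,-0.014],
    [0,3.15,0.45,0,0,0,0],
    [0,3.15,0.45,0,0,0,0]
  ]
}}

```text
time_s: 2.02
tool_pos: [0.5016, -0.159, 0.3758]
tool_rot: [180.0, 0.0, 100.4]
force: [0.5, -0.1, -1.4]
grip_width: 0.0006
```

{"api": "move_arm", "payload": {
  "steps": [
    [0,3.1,0.45,0,0,0,0],
    [0,3.1,0.45,0,0,0,0],
    [0,3.1,0.45,0,0,0,0],
    [0,3.1,0.45,0,0,0,0],
    [0,0,0,0,0,0,0]
  ]
}}

```text
time_s: 2.43
tool_pos: [0.4969, -0.0271, 0.3765]
tool_rot: [179.9, -0.1, 101.0]
force: [-0.6, 1.5, 0.4]
grip_width: 0.0007
```

```bash
python3 plan.py "[(-.008,-.03,.35),(-.008,-.03,.228)]" 3.5; python3 - <<'E'
from cell import viewer
from h import *
d=viewer.read_camera("scene");crop(d,245,65,365,225,4,"pics/a.png")
e=viewer.read_camera("side");crop(e,250,80,390,290,3,"pics/b.png")
w=viewer.read_camera("wrist");cv2.imwrite("pics/w1.png",w["img"][:,:,::-1])
a,b=cv2.imread("pics/a.png"),cv2.imread("pics/b.png"); h=max(a.shape[0],b.shape[0]); z=lambda i:np.pad(i,((0,h-i.shape[0]),(0,0),(0,0)))
o=np.hstack([z(a),z(b)])
cv2.imwrite("pics/v1.png",cv2.resize(o,None,fx=.87,fy=.87))
E
```

```text
t 2.4333 rot-frame tip [-0.0105 -0.0568  0.3515] rpy [ 1.799e+02 -1.000e-01  1.010e+02] F [-0.6  1.5  0.4] w 0.0006656857424181655
[[0, 2.68, 0.27, 0.15, 0.002, -0.002, 0.007], [0, -0.0, -0.0, 3.05, -0.0, 0.0, 0.0], [0, -0.0, -0.0, 3.05, -0.0, 0.0, 0.0], [0, -0.0, -0.0, 3.05, -0.0, 0.0, 0.0], [0, -0.0, -0.0, 3.05, -0.0, 0.0, 0.0]]
```

View pics/v1.png

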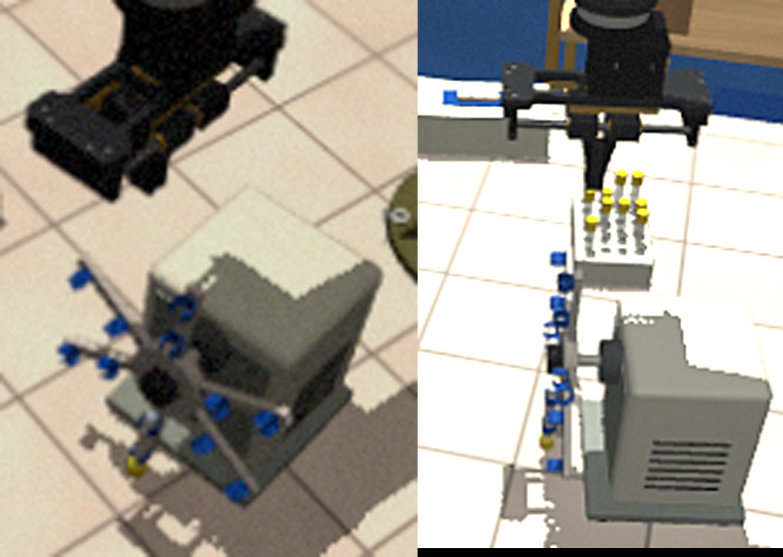

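View pics/w1.png

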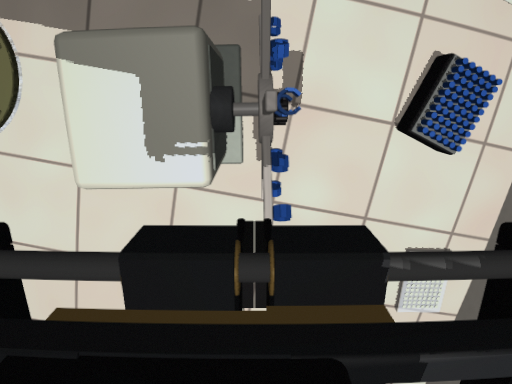

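The scene and side views show the closed fingers above the wheel and clear of it. The wrist view has the finger seam at column 254 and the wheel plane at column 266, which agrees with x ≈ -10 mm. Next I'll shift to the entry point and descend.

{"api": "move_arm", "payload": {
  "steps": [
    [0,0.3,0.2,0,0,0,0],
    [0,0,0,0,0,0,0]
  ]
}}

```text
time_s: 2.75
tool_pos: [0.4989, -0.0329, 0.3753]
tool_rot: [-180.0, -0.0, 100.3]
force: [-0.3, -0.1, -0.5]
grip_width: 0.0006
```

```bash
python3 plan.py "[(-.006,-.03,.35),(-.006,-.03,.228)]" 2.8
```

```text
t 2.75 rot-frame tip [-0.0096 -0.0628  0.3503] rpy [-180.    -0.   100.3] F [-0.3 -0.1 -0.5] w 0.0006114837394213282
[[0, 1.64, 0.17, 0.02, -0.0, -0.0, -0.003], [0, 1.64, 0.18, 0.02, -0.0, -0.0, -0.003], [0, 0.0, 0.0, 2.44, -0.0, -0.0, 0.0], [0, 0.0, 0.0, 2.44, -0.0, -0.0, 0.0], [0, 0.0, 0.0, 2.44, -0.0, -0.0, 0.0]]
[[0, 0.0, 0.0, 2.44, -0.0, -0.0, 0.0], [0, 0.0, 0.0, 2.44, -0.0, -0.0, 0.0]]
```

{"api": "move_arm", "payload": {
  "steps": [
    [0,1.65,0.2,0,0,0,-0.003],
    [0,1.65,0.2,0,0,0,-0.003],
    [0,0,0,0,0,0,0],
    [0,0,0,2.4,0,0,0],
    [0,0,0,2.4,0,0,0]
  ]
}}

```text
time_s: 3.17
tool_pos: [0.4977, 0.0001, 0.3281]
tool_rot: [179.8, 0.1, 100.7]
force: [0.2, -0.5, -1.0]
grip_width: 0.0006
```

```bash
python3 plan.py "[(-.006,-.03,.228)]" 2.5
```

```text
t 3.1667 rot-frame tip [-0.0048 -0.0302  0.3031] rpy [1.798e+02 1.000e-01 1.007e+02] F [ 0.2 -0.5 -1. ] w 0.0005608938219963863
[[0, 0.01, -0.04, 1.88, 0.001, 0.0, 0.0], [0, 0.01, -0.04, 1.88, 0.001, 0.0, 0.0], [0, 0.01, -0.03, 1.88, 0.001, 0.0, 0.0], [0, 0.01, -0.03, 1.88, 0.001, 0.0, 0.0]]
```

{"api": "move_arm", "payload": {
  "steps": [
    [0,0,0,1.9,0,0,0],
    [0,0,0,1.9,0,0,0],
    [0,0,0,1.9,0,0,0],
    [0,0,0,1.8,0,0,0],
    [0,0,0,0,0,0,0]
  ]
}}

```text
time_s: 3.58
tool_pos: [0.4946, -0.0005, 0.2489]
tool_rot: [-179.6, -0.1, 100.6]
force: [-0.4, -0.6, -0.4]
grip_width: 0.0005
```

```bash
python3 plan.py "[(-.006,.072,.228)]" .7
```

```text
t 3.5833 rot-frame tip [-0.0079 -0.0302  0.2239] rpy [-1.796e+02 -1.000e-01  1.006e+02] F [-0.4 -0.6 -0.4] w 0.000487114946628824
[[0, 0.68, 0.01, -0.03, -0.0, -0.0, 0.0], [0, 0.68, 0.01, -0.03, -0.0, -0.0, 0.0], [0, 0.68, 0.01, -0.03, -0.0, -0.0, 0.0], [0, 0.68, 0.01, -0.03, -0.0, -0.0, 0.0], [0, 0.68, 0.01, -0.03, -0.0, -0.0, 0.0]]
[[0, 0.68, 0.01, -0.03, -0.0, -0.0, 0.0], [0, 0.68, 0.01, -0.03, -0.0, -0.0, 0.0], [0, 0.68, 0.01, -0.03, -0.0, -0.0, 0.0], [0, 0.68, 0.01, -0.03, -0.0, -0.0, 0.0], [0, 0.68, 0.01, -0.03, -0.0, -0.0, 0.0]]
[[0, 0.68, 0.01, -0.03, -0.0, -0.0, 0.0], [0, 0.68, 0.01, -0.03, -0.0, -0.0, 0.0], [0, 0.68, 0.01, -0.03, -0.0, -0.0, 0.0], [0, 0.68, 0.01, -0.03, -0.0, -0.0, 0.0], [0, 0.68, 0.01, -0.03, -0.0, -0.0, 0.0]]
```

{"api": "move_arm", "payload": {
  "steps": [
    [0,0.6,0,0,0,0,0],
    [0,0.6,0,0,0,0,0],
    [0,0.6,0,0,0,0,0],
    [0,0.6,0,0,0,0,0],
    [0,0.6,0,0,0,0,0]
  ]
}}

```text
time_s: 4.0
tool_pos: [0.4914, 0.0308, 0.2534]
tool_rot: [179.9, 0.1, 100.7]
force: [0.9, -2.5, -0.1]
grip_width: 0.0004
```

{"api": "move_arm", "payload": {
  "steps": [
    [0,0.6,0,0,0,0,0],
    [0,0.6,0,0,0,0,0],
    [0,0.6,0,0,0,0,0],
    [0,0.6,0,0,0,0,0],
    [0,0,0,0,0,0,0]
  ]
}}

```text
time_s: 4.42
tool_pos: [0.4862, 0.0562, 0.2527]
tool_rot: [180.0, -0.0, 100.8]
force: [0.5, -0.1, -0.1]
grip_width: 0.0003
```

```bash
cat > look.py <<'E'
import sys
from cell import viewer
from h import *
from plan import where
where()
d=viewer.read_camera("scene");crop(d,245,95,365,225,4,"pics/a.png")
e=viewer.read_camera("side");crop(e,270,110,390,290,3,"pics/b.png")
a,b=cv2.imread("pics/a.png"),cv2.imread("pics/b.png"); h=max(a.shape[0],b.shape[0]); z=lambda i:np.pad(i,((0,h-i.shape[0]),(0,0),(0,0)))
o=np.hstack([z(a),z(b)])
cv2.imwrite(f"pics/{sys.argv[1]}.png",cv2.resize(o,None,fx=.93,fy=.93))
E
python3 look.py v2
```

```text
t 4.4167 rot-frame tip [-0.0057  0.0271  0.2277] rpy [180.   -0.  100.8] F [ 0.5 -0.1 -0.1] w 0.0003122890366119794
```

View pics/v2.png

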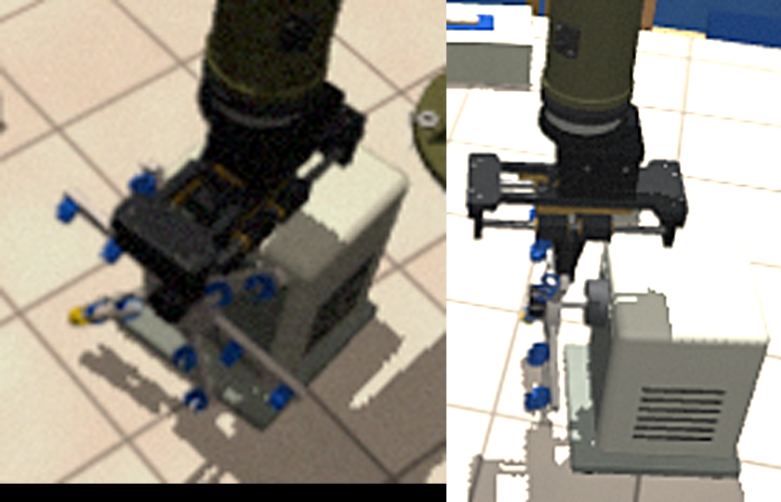

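The wheel is turning as planned: the cap has moved to (77,317) in the left panel, up toward -y. I'll carry on with the sweep.

{"api": "move_arm", "payload": {
  "steps": [
    [0,0.6,0,0,0,0,0],
    [0,0.6,0,0,0,0,0],
    [0,0.6,0,0,0,0,0],
    [0,0.6,0,0,0,0,0],
    [0,0.6,0,0,0,0,0]
  ]
}}

```text
time_s: 4.93
tool_pos: [0.4809, 0.0844, 0.2526]
tool_rot: [180.0, 0.0, 100.7]
force: [0.3, -1.2, 0.2]
grip_width: 0.0004
```

{"api": "move_arm", "payload": {
  "steps": [
    [0,0.6,0,0,0,0,0],
    [0,0.6,0,0,0,0,0],
    [0,0.3,0,0,0,0,0],
    [0,0,0,0,0,0,0]
  ]
}}

```text
time_s: 5.27
tool_pos: [0.4779, 0.0997, 0.2526]
tool_rot: [180.0, -0.0, 100.8]
force: [0.1, 0.3, 0.6]
grip_width: 0.0005
```

```bash
python3 look.py v3;python3 plan.py "[(-.006,.07,.34),(-.006,-.03,.34),(-.006,-.03,.226)]"
```

```text
t 5.2667 rot-frame tip [-0.0059  0.0714  0.2276] rpy [180.   -0.  100.8] F [0.1 0.3 0.6] w 0.000537157477680553
t 5.3667 rot-frame tip [-0.0059  0.0705  0.2275] rpy [-180.    -0.   100.7] F [ 0.6 -0.3  0.8] w 0.00029891574742107216
[[0, -0.01, -0.01, -3.75, -0.0, -0.0, 0.001], [0, -0.01, -0.01, -3.75, -0.0, -0.0, 0.001], [0, -0.01, -0.01, -3.75, -0.0, -0.0, 0.001], [0, -3.34, 0.01, -0.0, -0.0, -0.0, -0.0], [0, -3.34, 0.01, -0.0, -0.0, -0.0, -0.0]]
[[0, -3.34, 0.01, -0.0, -0.0, -0.0, -0.0], [0, 0.0, -0.0, 3.8, -0.0, -0.0, -0.0], [0, 0.0, -0.0, 3.8, -0.0, -0.0, -0.0], [0, 0.0, -0.0, 3.8, -0.0, -0.0, -0.0]]
```

View pics/v3.png

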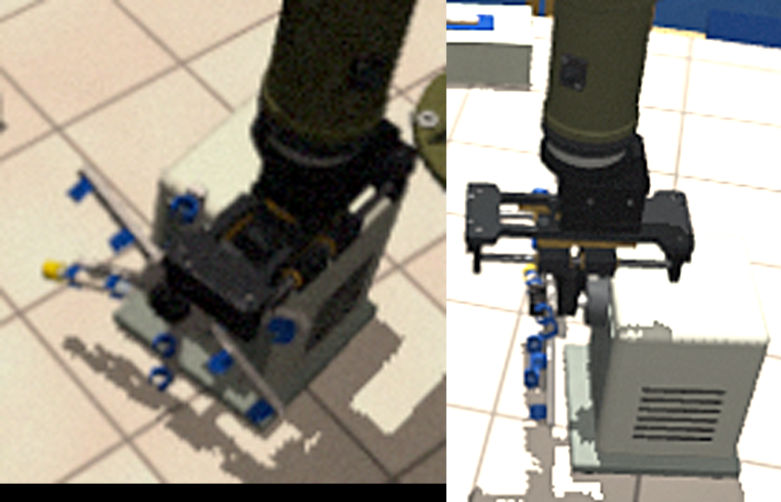

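The wheel looks as it did at the start, but the tube is now at the ~120° arm position, with the cap at (50,268). I'll lift, go back and make the second push.

{"api": "move_arm", "payload": {
  "steps": [
    [0,0,0,-3.7,0,0,0],
    [0,0,0,-3.7,0,0,0],
    [0,0,0,-3.7,0,0,0],
    [0,0,0,-0.4,0,0,0],
    [0,0,0,0,0,0,0]
  ]
}}

```text
time_s: 5.78
tool_pos: [0.4794, 0.0988, 0.37]
tool_rot: [179.7, 0.0, 100.7]
force: [-0.2, -0.5, -0.2]
grip_width: 0.0005
```

{"api": "move_arm", "payload": {
  "steps": [
    [0,-3.3,0,0,0,0,0],
    [0,-3.3,0,0,0,0,0],
    [0,-3.3,0,0,0,0,0],
    [0,0,0,0,0,0,0],
    [0,0,0,0,0,0,0]
  ]
}}

```text
time_s: 6.2
tool_pos: [0.4961, -0.0014, 0.3653]
tool_rot: [-179.8, -0.1, 100.4]
force: [0.2, 1.2, 0.9]
grip_width: 0.0001
```

```bash
sed 's/key/key/' fit.py >/dev/null; python3 look.py v4;python3 plan.py "[(-.006,-.03,.342),(-.006,-.03,.227)]" 3; python3 - <<'E'
from cell import viewer
from h import *
w=viewer.read_camera("wrist");cv2.imwrite("pics/w4.png",w["img"][:,:,::-1])
E
```

```text
t 6.2 rot-frame tip [-0.0066 -0.0314  0.3403] rpy [-1.798e+02 -1.000e-01  1.004e+02] F [0.2 1.2 0.9] w 0.00011427140044366465
t 6.3 rot-frame tip [-0.006  -0.0281  0.3413] rpy [-1.799e+02 -1.000e-01  1.007e+02] F [0.1 0.1 0.5] w 0.0002967835633211202
[[0, -0.19, -0.0, -0.07, -0.002, -0.001, 0.003], [0, -0.0, -0.0, 2.87, 0.0, -0.0, -0.0], [0, -0.0, -0.0, 2.87, 0.0, -0.0, -0.0], [0, -0.0, -0.0, 2.87, 0.0, -0.0, -0.0], [0, -0.0, -0.0, 2.87, 0.0, -0.0, -0.0]]
```

View pics/v4.png

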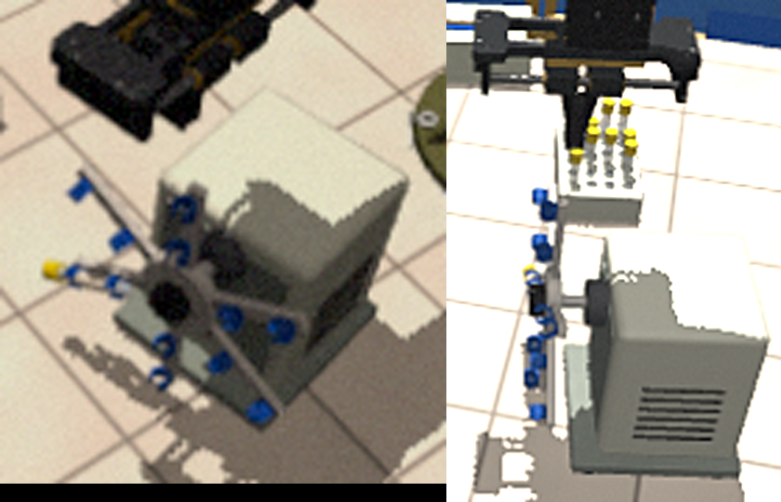

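```bash
cat > phi.py <<'E'
from fit import *
# list of (k,r,(u,v)) in look-crop pixels of scene panel
def phi(L,g):
    ds=viewer.read_camera("scene"); p=np.load("p.npy")
    u=S([l[2] for l in L])/3.72+[245,95]-.5
    f=lambda q:(proj(ds,toW(p,S([arm(q[0],k,r,.013) for k,r,_ in L])))-u).ravel()
    r=least_squares(f,[np.radians(g)],loss="soft_l1"); print("phi",np.degrees(r.x),np.round(r.fun.reshape(-1,2),1).tolist())
E
python3 -c "
from phi import *
phi([(-2,.112,(183,208)),(-2,.062,(177,252)),(-1,.112,(80,188)),(-1,.062,(121,241)),(0,.15,(46,268)),(3,.062,(231,318)),(3,.112,(282,328)),(2,.062,(219,361)),(2,.112,(260,411))],120)"
```

```text
phi [121.8149667] [[0.3, 0.1], [0.4, -0.0], [0.6, 0.3], [0.5, -0.4], [1.4, 0.3], [-0.2, -0.4], [-0.3, 0.6], [0.7, 0.5], [0.2, 0.3]]
```

{"api": "move_arm", "payload": {
  "steps": [
    [0,-0.3,0,0,0,0,0],
    [0,-0.1,0,2.8,0,0,0],
    [0,0,0,2.8,0,0,0],
    [0,0,0,2.8,0,0,0],
    [0,0,0,2.8,0,0,0]
  ]
}}

```text
time_s: 6.82
tool_pos: [0.4973, -0.0022, 0.2546]
tool_rot: [180.0, 0.0, 100.8]
force: [0.6, -0.6, 0.1]
grip_width: 0.0003
```

{"api": "move_arm", "payload": {
  "steps": [
    [0,0,0,0,0,0,0],
    [0,0.6,0,0,0,0,0],
    [0,0.6,0,0,0,0,0],
    [0,0.6,0,0,0,0,0],
    [0,0.6,0,0,0,0,0]
  ]
}}

```text
time_s: 7.23
tool_pos: [0.4936, 0.0211, 0.2575]
tool_rot: [179.9, 0.1, 100.7]
force: [-1.1, -2.1, 3.2]
grip_width: 0.0005
```

```bash
python3 plan.py "[(-.006,.072,.227)]" .6
```

```text
t 7.2333 rot-frame tip [-0.0049 -0.0088  0.2325] rpy [1.799e+02 1.000e-01 1.007e+02] F [-1.1 -2.1  3.2] w 0.0004884677259190078
[[0, 0.58, -0.01, 0.04, 0.0, 0.0, 0.0], [0, 0.58, -0.01, 0.04, 0.0, 0.0, 0.0], [0, 0.58, -0.01, 0.04, 0.0, 0.0, 0.0], [0, 0.58, -0.01, 0.04, 0.0, 0.0, 0.0], [0, 0.58, -0.01, 0.04, 0.0, 0.0, 0.0]]
[[0, 0.58, -0.01, 0.04, 0.0, 0.0, 0.0], [0, 0.58, -0.01, 0.04, 0.0, 0.0, 0.0], [0, 0.58, -0.01, 0.04, 0.0, 0.0, 0.0], [0, 0.58, -0.01, 0.04, 0.0, 0.0, 0.0], [0, 0.58, -0.01, 0.04, 0.0, 0.0, 0.0]]
[[0, 0.58, -0.01, 0.04, 0.0, 0.0, 0.0], [0, 0.58, -0.01, 0.04, 0.0, 0.0, 0.0], [0, 0.58, -0.01, 0.04, 0.0, 0.0, 0.0], [0, 0.58, -0.01, 0.04, 0.0, 0.0, 0.0]]
```

{"api": "move_arm", "payload": {
  "steps": [
    [0,0.6,0,0.1,0,0,0],
    [0,0.6,0,0.1,0,0,0],
    [0,0.6,0,0.1,0,0,0],
    [0,0.6,0,0,0,0,0],
    [0,0.6,0,0,0,0,0]
  ]
}}

```text
time_s: 7.65
tool_pos: [0.4873, 0.0507, 0.2523]
tool_rot: [180.0, 0.0, 100.7]
force: [-0.1, -2.3, -0.5]
grip_width: 0.0001
```

{"api": "move_arm", "payload": {
  "steps": [
    [0,0.6,0,0,0,0,0],
    [0,0.6,0,0,0,0,0],
    [0,0.6,0,0,0,0,0],
    [0,0.6,0,0,0,0,0],
    [0,0.6,0,0,0,0,0]
  ]
}}

```text
time_s: 8.07
tool_pos: [0.4816, 0.0805, 0.2525]
tool_rot: [180.0, -0.0, 100.7]
force: [0.7, -0.1, 0.8]
grip_width: 0.0004
```

```bash
python3 plan.py "[(-.006,.073,.227)]" .6
```

```text
t 8.0667 rot-frame tip [-0.0057  0.0518  0.2275] rpy [180.   -0.  100.7] F [ 0.7 -0.1  0.8] w 0.0004200219942548144
[[0, 0.53, -0.01, 0.01, 0.0, -0.0, 0.001], [0, 0.53, -0.01, 0.01, 0.0, -0.0, 0.001], [0, 0.53, -0.01, 0.01, 0.0, -0.0, 0.001], [0, 0.53, -0.01, 0.01, 0.0, -0.0, 0.001]]
```

{"api": "move_arm", "payload": {
  "steps": [
    [0,0.5,0,0,0,0,0],
    [0,0.5,0,0,0,0,0],
    [0,0.5,0,0,0,0,0],
    [0,0.3,0,0,0,0,0],
    [0,0,0,0,0,0,0]
  ]
}}

```text
time_s: 8.48
tool_pos: [0.4782, 0.0985, 0.2526]
tool_rot: [180.0, -0.0, 100.8]
force: [-0.1, -0.4, 0.3]
grip_width: 0.0007
```

{"api": "move_arm", "payload": {
  "steps": [
    [0,0,0,-3.7,0,0,0],
    [0,0,0,-3.7,0,0,0],
    [0,0,0,-3.7,0,0,0],
    [0,0,0,-0.4,0,0,0],
    [0,0,0,0,0,0,0]
  ]
}}

```text
time_s: 8.9
tool_pos: [0.4795, 0.0981, 0.37]
tool_rot: [179.7, 0.0, 100.7]
force: [0.3, -0.7, -0.5]
grip_width: 0.0004
```

```bash
python3 look.py v5;python3 plan.py "[(-.006,-.032,.342)]" 3
```

```text
t 8.9 rot-frame tip [-0.0046  0.0695  0.345 ] rpy [179.7   0.  100.7] F [ 0.3 -0.7 -0.5] w 0.00042355014186493275
t 9.0 rot-frame tip [-0.0061  0.0691  0.3416] rpy [-179.9   -0.   100.7] F [-0.5  0.5 -0.1] w 0.000736017082841308
[[0, -2.53, -0.0, -0.01, -0.0, -0.0, 0.001], [0, -2.53, -0.0, -0.01, -0.0, -0.0, 0.001], [0, -2.53, 0.0, -0.01, -0.0, -0.0, 0.001], [0, -2.53, 0.0, -0.01, -0.0, -0.0, 0.001]]
```

View pics/v5.png

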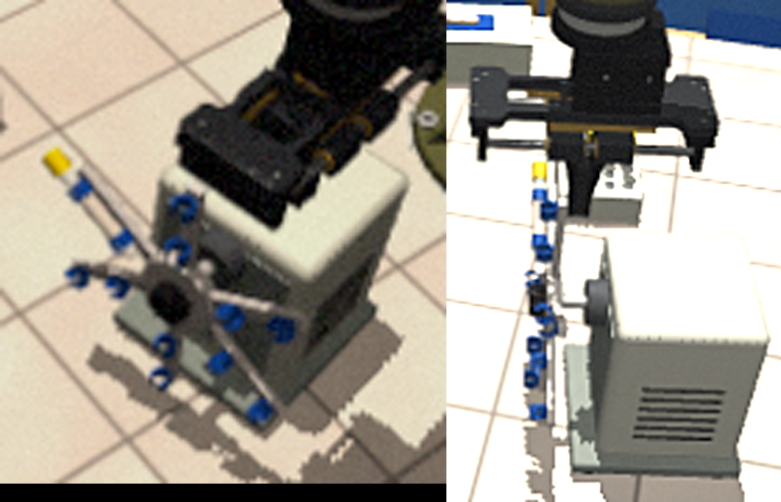

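The view matches the previous one with the tube one arm further on (cap at (58,160)), so the tube's arm is at about 61.8°. For the third push I'll enter a little higher to keep away from the tube.

{"api": "move_arm", "payload": {
  "steps": [
    [0,-2.6,0,0,0,0,0],
    [0,-2.6,0,0,0,0,0],
    [0,-2.6,0,0,0,0,0],
    [0,-2.4,0,0,0,0,0],
    [0,0,0,0,0,0,0]
  ]
}}

```text
time_s: 9.42
tool_pos: [0.497, -0.0092, 0.3647]
tool_rot: [-179.7, 0.0, 100.2]
force: [-0.9, -1.1, -1.0]
grip_width: 0.0007
```

```bash
python3 plan.py "[(-.008,-.032,.342),(-.008,-.032,.240)]" 2.6
```

```text
t 9.4167 rot-frame tip [-0.0071 -0.0392  0.3397] rpy [-179.7    0.   100.2] F [-0.9 -1.1 -1. ] w 0.0007208205439480553
[[0, 0.72, -0.1, -0.23, -0.005, 0.0, -0.006], [0, 0.0, -0.0, 2.55, 0.0, 0.0, -0.0], [0, 0.0, -0.0, 2.55, 0.0, 0.0, -0.0], [0, 0.0, -0.0, 2.55, 0.0, 0.0, -0.0], [0, 0.0, -0.0, 2.55, 0.0, 0.0, -0.0]]
```

{"api": "move_arm", "payload": {
  "steps": [
    [0,0,0,0,0,0,0],
    [0,0,0,0,0,0,0]
  ]
}}

```text
time_s: 9.58
tool_pos: [0.4967, -0.002, 0.3661]
tool_rot: [-179.9, -0.1, 100.8]
force: [-0.3, 0.6, -0.9]
grip_width: 0.0003
```

```bash
python3 plan.py "[(-.008,-.032,.240)]" 2.0
```

```text
t 9.5833 rot-frame tip [-0.0061 -0.0321  0.3411] rpy [-1.799e+02 -1.000e-01  1.008e+02] F [-0.3  0.6 -0.9] w 0.00031916051653663034
[[0, -0.0, -0.03, 1.68, -0.0, -0.0, 0.0], [0, -0.0, -0.03, 1.68, -0.0, -0.0, 0.0], [0, -0.0, -0.03, 1.68, -0.0, -0.0, 0.0], [0, -0.0, -0.03, 1.68, -0.0, -0.0, 0.0], [0, -0.0, -0.03, 1.68, -0.0, -0.0, 0.0]]
[[0, -0.0, -0.03, 1.68, -0.0, -0.0, 0.0]]
```

{"api": "move_arm", "payload": {
  "steps": [
    [0,0,0,2,0,0,0],
    [0,0,-0.1,2,0,0,0],
    [0,0,-0.1,2,0,0,0],
    [0,0,0,2,0,0,0],
    [0,0,0,2,0,0,0]
  ]
}}

```text
time_s: 10.0
tool_pos: [0.4948, -0.0014, 0.2662]
tool_rot: [-180.0, -0.0, 100.9]
force: [0.0, -0.1, 0.4]
grip_width: 0.0002
```

```bash
python3 look.py v6
```

```text
t 10.0 rot-frame tip [-0.0079 -0.0311  0.2412] rpy [-180.    -0.   100.9] F [ 0.  -0.1  0.4] w 0.00021716021738422408
```

View pics/v6.png

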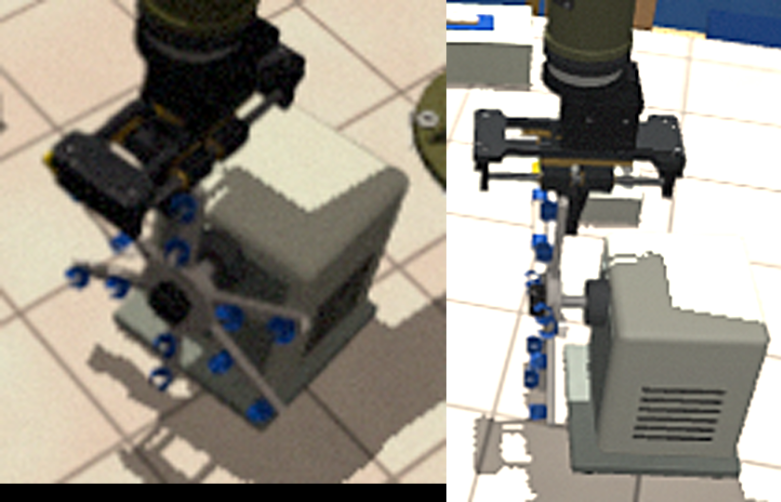

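The fingers are in the gap, clear of the tube (cap at (48,158)). Starting the third sweep.

{"api": "move_arm", "payload": {
  "steps": [
    [0,0.6,0,0,0,0,0],
    [0,0.6,0,0,0,0,0],
    [0,0.6,0,0,0,0,0],
    [0,0.6,0,0,0,0,0],
    [0,0.6,0,0,0,0,0]
  ]
}}

```text
time_s: 10.52
tool_pos: [0.4902, 0.0269, 0.2685]
tool_rot: [179.9, 0.1, 100.7]
force: [0.3, -1.3, -0.4]
grip_width: 0.0003
```

{"api": "move_arm", "payload": {
  "steps": [
    [0,0.6,0,0.1,0,0,0],
    [0,0.6,0,0.1,0,0,0],
    [0,0.6,0,0.1,0,0,0],
    [0,0.6,0,0.1,0,0,0],
    [0,0.6,0,0.1,0,0,0]
  ]
}}

```text
time_s: 10.93
tool_pos: [0.484, 0.0562, 0.2622]
tool_rot: [-180.0, 0.0, 100.7]
force: [-0.7, -1.5, -0.2]
grip_width: 0.0007
```

{"api": "move_arm", "payload": {
  "steps": [
    [0,0.6,0,0.1,0,0,0],
    [0,0.6,0,0.1,0,0,0],
    [0,0.6,0,0.1,0,0,0],
    [0,0.6,0,0.1,0,0,0],
    [0,0,0,0,0,0,0]
  ]
}}

```text
time_s: 11.35
tool_pos: [0.4793, 0.0813, 0.2584]
tool_rot: [-180.0, -0.1, 100.8]
force: [0.3, 0.5, 0.2]
grip_width: 0.0003
```

```bash
python3 look.py v7
```

```text
t 11.35 rot-frame tip [-0.0079  0.053   0.2334] rpy [-1.800e+02 -1.000e-01  1.008e+02] F [0.3 0.5 0.2] w 0.00027304910152350795
```

View pics/v7.png

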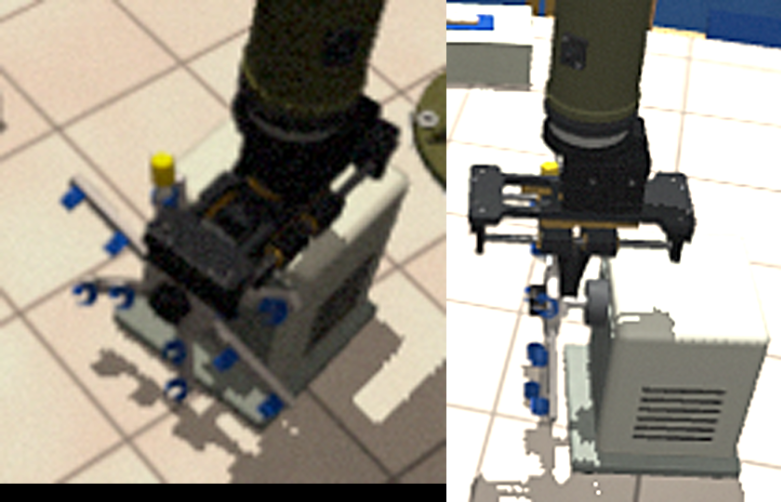

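The tube is nearly up (cap at (162,165)), leaning about 11° to -y, with gripper and tube well apart. I'll finish slowly.

{"api": "move_arm", "payload": {
  "steps": [
    [0,0.5,0,0.1,0,0,0],
    [0,0.5,0,0.1,0,0,0],
    [0,0.5,0,0.1,0,0,0],
    [0,0.5,0,0.1,0,0,0],
    [0,0,0,0,0,0,0]
  ]
}}

```text
time_s: 11.87
tool_pos: [0.4756, 0.1006, 0.2544]
tool_rot: [-180.0, -0.0, 100.8]
force: [0.0, -0.3, 0.7]
grip_width: 0.0004
```

```bash
python3 look.py v8
```

```text
t 11.8667 rot-frame tip [-0.0079  0.0726  0.2294] rpy [-180.    -0.   100.8] F [ 0.  -0.3  0.7] w 0.0003623488121527059
```

View pics/v8.png

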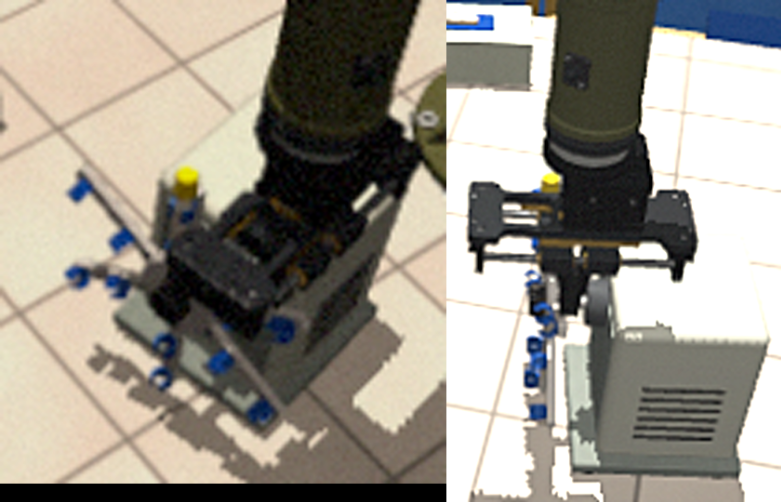

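```bash
python3 -c "
from phi import *
phi([(1,.112,(80,188)),(1,.062,(121,241)),(-1,.112,(282,328)),(-2,.062,(220,361)),(-2,.112,(260,411)),(2,.112,(78,276)),(2,.062,(118,286)),(3,.062,(165,345)),(3,.112,(161,378))],2)
phi([(0,.15,(187,172))],2)
print(np.degrees(np.load('p.npy')))"
```

```text
phi [1.4143984] [[0.7, 0.2], [0.5, -0.5], [-0.2, 0.8], [0.3, 0.5], [0.1, 0.3], [0.4, 0.0], [0.3, 0.2], [0.4, 0.2], [0.2, 0.3]]
phi [2.24898832] [[0.1, -0.1]]
[ 28.46379055   1.755674    10.59700818 176.44991463]
```

The tube leans about 1.5–2°, so one small nudge, then back off a little and lift.

{"api": "move_arm", "payload": {
  "steps": [
    [0,0.2,0,0,0,0,0],
    [0,0.2,0,0,0,0,0],
    [0,0,0,0,0,0,0],
    [0,0,0,-1,0,0,0],
    [0,0,0,-2,0,0,0]
  ]
}}

```text
time_s: 12.48
tool_pos: [0.4739, 0.1027, 0.2833]
tool_rot: [-179.8, -0.1, 100.7]
force: [0.3, -0.5, -0.5]
grip_width: 0.0002
```

{"api": "move_arm", "payload": {
  "steps": [
    [0,0,0,-3.5,0,0,0],
    [0,0,0,-3.5,0,0,0],
    [0,0.5,0,-3.5,0,0,0],
    [0,2,0,-2,0,0,0],
    [0,3,0,0,0,0,0]
  ]
}}

```text
time_s: 12.9
tool_pos: [0.4675, 0.1555, 0.415]
tool_rot: [179.5, 0.0, 100.4]
force: [0.7, 1.2, -0.3]
grip_width: 0.0007
```

{"api": "move_arm", "payload": {
  "steps": [
    [0,3,0,0,0,0,0],
    [0,3,0,0,0,0,0],
    [0,2,0,0,0,0,0],
    [0,0,0,0,0,0,0],
    [0,0,0,0,0,0,0]
  ]
}}

```text
time_s: 13.32
tool_pos: [0.4496, 0.2368, 0.4102]
tool_rot: [180.0, -0.0, 100.9]
force: [1.1, -0.1, -0.5]
grip_width: 0.0004
```

```bash
python3 look.py v9; python3 - <<'E'
from cell import viewer
from h import *
w=viewer.read_camera("scene");cv2.imwrite("pics/s9.png",w["img"][:,:,::-1])
a=cv2.imread("pics/scene0.png")
for n,(x,y,X,Y) in dict(rack=(190,88,248,142),tips=(203,228,252,286),gel=(340,260,384,302)).items():
    D=np.abs(w["img"][y:Y,x:X,::-1].astype(int)-a[y:Y,x:X]).max(2); print(n,(D>40).sum(),D.max())
E
```

```text
t 13.3167 rot-frame tip [-0.0085  0.2113  0.3852] rpy [180.   -0.  100.9] F [ 1.1 -0.1 -0.5] w 0.0003521930551127685
rack 0 15
tips 0 23
gel 277 71
```

View pics/v9.png

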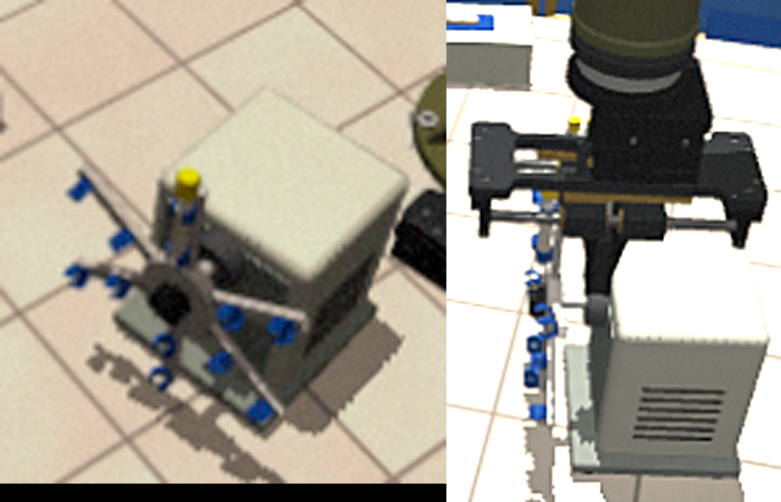

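The tube stands up with its cap at (188,178) and the gripper is clear. The gel area differs from the first picture, so I'll check whether that is shadow.

```bash
python3 - <<'E'
from phi import *
phi([(1,.112,(80,188)),(1,.062,(121,241)),(-1,.112,(283,328)),(-1,.062,(230,318)),(-2,.062,(220,361)),(-2,.112,(260,411)),(2,.112,(78,276)),(2,.062,(118,286)),(3,.062,(165,345)),(3,.112,(161,378))],2)
phi([(0,.15,(188,172))],2)
a,b=[cv2.imread(f"pics/{n}.png")[240:320,320:410] for n in("scene0","s9")]
cv2.imwrite("pics/g.png",cv2.resize(np.hstack([a,b]),None,fx=4,fy=4))
E
```

```text
phi [1.33886538] [[0.8, 0.2], [0.5, -0.5], [-0.5, 0.8], [0.1, -0.2], [0.3, 0.5], [0.1, 0.3], [0.4, -0.0], [0.3, 0.2], [0.3, 0.2], [0.2, 0.2]]
phi [2.01148574] [[-0.0, 0.0]]
```

View pics/g.png

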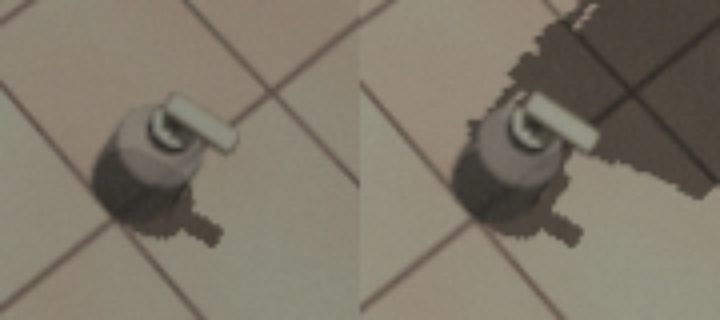

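The bottle hasn't moved; the difference is the arm's shadow. One independent tilt check using colour centroids of the clips and cap:

```bash
python3 - <<'E'
from fit import *
p=np.load("p.npy"); d=viewer.read_camera("scene")
hsv=cv2.cvtColor(d["img"],cv2.COLOR_RGB2HSV)
b=((hsv[...,0]>105)&(hsv[...,0]<130)&(hsv[...,1]>140)&(hsv[...,2]>50)).astype(np.uint8); b[:,:255]=0;b[:,335:]=0;b[:130]=0;b[225:]=0
n,l,st,c=cv2.connectedComponentsWithStats(b); c=S([c[i] for i in range(1,n) if st[i,4]>12]); print(len(c))
y=((hsv[...,0]>22)&(hsv[...,0]<34)&(hsv[...,1]>150)).astype(np.uint8); y[:,:280]=0;y[:,310:]=0;y[:130]=0;y[160:]=0
v,u=np.nonzero(y); cap=S([u.mean(),v.mean()]); print("cap",cap,len(u))
KR=[(k,r) for k in range(1,6) for r in(.062,.112)]
def f(q):
    m=proj(d,toW(p,S([arm(q[0],k,r,.013) for k,r in KR])))
    D=np.linalg.norm(m[:,None]-c,axis=2); i=D.argmin(1); e=m-c[i]; return e
for q in np.radians(np.arange(-4,6,1.)): 
    e=f([q]); mc=proj(d,toW(p,arm(q,0,.1405,.013)))[0]; print(round(np.degrees(q)),"clips rms %.2f"%np.sqrt(np.median((e**2).sum(1))),"cap err",np.round(mc-cap,1))
E
```

```text
6
cap [295.0952381  144.16666667] 42
-4 clips rms 3.70 cap err [4.  2.2]
-3 clips rms 3.23 cap err [3.3 1.7]
-2 clips rms 2.76 cap err [2.5 1.1]
-1 clips rms 2.29 cap err [1.8 0.6]
0 clips rms 1.81 cap err [1.1 0.1]
1 clips rms 1.33 cap err [ 0.4 -0.4]
2 clips rms 0.89 cap err [-0.4 -0.9]
3 clips rms 0.67 cap err [-1.1 -1.4]
4 clips rms 0.91 cap err [-1.8 -1.9]
5 clips rms 1.20 cap err [-2.5 -2.3]
```

The hand-picked clips, the cap and the push geometry put the tube 1–2° off vertical. The rough colour centroids (only 6 clips found) give about 3°, still inside 5°. Handing in.

```bash
python3 -c "
from cell import job,env
print(env.get_obs()['force']); print(job.sign_off())"
```

```text
[-0.64610285  0.19901168  0.78762097]
the job is handed in; nothing more can be done
None
```

I turned the wheel about 175° with three slow pushes of the closed fingertips on bare arms, and the sample tube now stands cap-up. A last few-millimetre nudge trimmed the angle. I then lifted clear and handed in after about 13 s of the 64 s allowed. No verdict is reported.

- **Tilt:** The tube leans about 1.3° by hand-picked clip positions, 1–2° by the cap, and 1.0° by the finger geometry. A rough colour-centroid check that found only 6 of the clips gave about 3°, so it disagreed a little. All are under the 5° limit.
- **Forces:** The readings between moves stayed at or below about 4 N. The gripper looked clear of the tube in every picture I took.
- **Rack, tip box and pump bottle:** All three look unmoved in the scene pictures. The change around the bottle was only the arm's shadow.
- **Final clearance:** The fingertips ended about 0.21 m to the side of the wheel's axle and 0.385 m above the bench, touching nothing.

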